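# Press the doming punches home, smallest first

## Task

Three steel doming punches stand proud in the wooden block on the jeweller's bench. Press each one down lightly on its ball head until it is fully home with its collar on the block, one after another: first the smallest ball, then the middle one, then the largest. Do not pull any punch up, and leave the pliers, tape, tin and steel slab where they lie.

Things in the scene. Friction and masses are not known exactly. Their poses are not given: they have to be found in the camera images.
- block: wooden punch block, fixed to the bench, 75 (its x) x 215 (its y) x 40 mm high; origin at the centre of its underside, on the bench; z up. The three punches stand in a row along its y axis, in holes at y = -65, 0 and +65 mm on its centre line (x = 0); which punch stands in which hole varies.
- punch_small: steel doming punch with the smallest ball head, 14 mm in diameter; origin at the very top of the ball, axis vertical (z up). Under the ball a 10 mm thick neck, 10 mm long, then a collar 18 mm wide and 4 mm thick, then the 10 mm shank in the hole. Fully home, the collar rests on the block and the top of the ball is 28 mm above the block's top (68 mm above the bench); at the start it stands 10 to 16 mm higher.
- slide_small (a joint): how far the small punch has gone down, in m: 0 = collar 16 mm above the block, 0.016 = fully home, collar on the block, where it stops (on a slightly yielding seat); starts between 0 and 0.006; negative if pulled up. It slides stiffly, taking a steady push of 2 to 5 N, and stays where it is left.
- punch_middle: steel doming punch with the middle ball head, 25 mm in diameter; origin at the very top of the ball, axis vertical (z up). Under the ball a 10 mm thick neck, 10 mm long, then a collar 18 mm wide and 4 mm thick, then the 10 mm shank in the hole. Fully home, the collar rests on the block and the top of the ball is 39 mm above the block's top (79 mm above the bench); at the start it stands 10 to 16 mm higher.
- slide_middle (a joint): how far the middle punch has gone down, in m: 0 = collar 16 mm above the block, 0.016 = fully home, collar on the block, where it stops (on a slightly yielding seat); starts between 0 and 0.006; negative if pulled up. It slides stiffly, taking a steady push of 2 to 5 N, and stays where it is left.
- punch_large: steel doming punch with the largest ball head, 38 mm in diameter; origin at the very top of the ball, axis vertical (z up). Under the ball a 10 mm thick neck, 10 mm long, then a collar 18 mm wide and 4 mm thick, then the 10 mm shank in the hole. Fully home, the collar rests on the block and the top of the ball is 52 mm above the block's top (92 mm above the bench); at the start it stands 10 to 16 mm higher.
- slide_large (a joint): how far the large punch has gone down, in m: 0 = collar 16 mm above the block, 0.016 = fully home, collar on the block, where it stops (on a slightly yielding seat); starts between 0 and 0.006; negative if pulled up. It slides stiffly, taking a steady push of 2 to 5 N, and stays where it is left.
- pliers: bystander: pliers with black grips lying on the bench, 165 mm long, 55 mm wide, 16 mm high; origin under the pivot, jaws to its +x
- tape: bystander: black roll of tape lying flat, 84 mm across, 24 mm high; origin at the centre of its underside
- tin: bystander: small closed aluminium tin standing upright, 52 mm across, 45 mm high; origin at the centre of its underside
- steel_slab: bystander: square steel bench slab, 60 x 60 x 18 mm, lying flat; origin at the centre of its underside

How it is judged (in metres and radians):
On the way, in this order (a step that is already met when the one before it is completed fails the run):
1. the punch with the smallest ball is home (value of joint slide_small above 0.0135 m), for 0.2 s.
2. the punch with the middle ball is home (value of joint slide_middle above 0.0135 m), for 0.2 s.
3. the punch with the largest ball is home (value of joint slide_large above 0.0135 m), for 0.2 s.
At the end, for the whole second after the job is handed in: All three punches are down to within 2.5 mm of fully home, and the pliers, tape, tin and slab are within 15 mm of where they were (value of joint each of slide_small, slide_middle, slide_large above 0.0135 m and distance of each of pliers, tape, tin, steel_slab from where it was at the start of the episode below 0.015 m); the robot touches nothing.
It fails at once if a punch is pulled up (more than 2 mm above its highest starting height) (value of joint any of slide_small, slide_middle, slide_large below -0.002 m).
It fails at once if a punch is pressed or struck with more than 30 N (contact force between any of punch_small, punch_middle, punch_large and anything else above 30 N).
It fails at once if a bystander is pushed more than 15 mm or lifted (distance of any of pliers, tape, tin, steel_slab from where it was at the start of the episode above 0.015 m).
It also fails if it takes over 48 s, if anything falls off the work surface, if the arm or the gripper's body presses on something with over 40 N, if the wrist force passes 120 N, or if a joint passes its speed limit or range.

## Robot

A 6-joint arm with a two-finger parallel gripper is mounted at the origin on the work surface. World frame = base frame: x ahead of the robot, y to its left, z up, the work surface at z = 0. Lengths are in mm, angles in degrees, forces in N, time in s.
With the tool pointing down it reaches from about 350 to 850 mm from the base axis. Payload 8.1 kg.
Tool frame: the origin (TCP) lies midway between the tips of the shut fingers; the grasp point (between the pads) lies 19 mm behind it (hold_point_z is the distance from the TCP to the grasp point, in mm); z points along the fingers, y is the direction in which the jaws open and shut (so a half turn about z gives the same grasp; the last joint's range is limited). The gripper opens to 85 mm and grips with 20 to 120 N. Pads are 22 mm wide; open, the fingers measure 114 mm over their backs; the gripper's body (76 mm by 85 mm) begins 54 mm behind the grasp point. The pads swing forward as they close: fully open they stand 13 mm farther back than shut.
Start: joints at [64.091, 7.471, 85.268, -0, 87.261, -4.893], TCP at [215.157, 560.101, 231.292] pointing down, gripper open.
Joint ranges: [-169.43, 169.43], [-51.17, 129.36], [1.28, 143.12], [-76.62, 256.62], [0, 156.53], [-152.29, 152.29]. Speed limits (degrees/s): [136.94, 136.94, 159.86, 180, 180, 180].

## Interface

Orientations are given as [roll, pitch, yaw] about the fixed x, y, z axes, in that order (R = Rz(yaw) Ry(pitch) Rx(roll)).
In Python, from bench import sense, snapshot, camera_params, hand_in, hold_point_z gives the robot as it stands.
- The arm moves only by the tool servo_tool, never from a script. Its argument "motion" is a list of rows, each a list of 7 numbers: the finger opening in mm, from 0 to 85.4, then the shift along the tool's x, y, z in mm, then the turn, a rotation vector about the tool's x, y, z in rad. A call has 1 to 10 rows; each row shifts and turns the pose as measured when the row begins, along the tool's axes as they then stand; what a row does not reach is not made up. A row lasts 1/10 s, in which the tool goes at most 50 mm and 8.59 degrees, less where a joint would pass 70% of its speed; a pose out of reach is approached as far as the arm can. A call with a gripper value outside its range is refused whole. The fingers move at their own pace and stop on an object; "force" is the grip in N (left out, the last holds). Time passes only in rows, so rows that do not move let the fingers close. It gives the time, the measured TCP pose, the force and the opening at its end, in the units of the state.
- sense(): the state, without advancing time (a new reading comes with each control period).
- snapshot(name): name is "scene" or "top"; returns the picture (420x560x3 uint8, blue, green, red); there is no depth.
- camera_params(name): a dict with "fx", "fy", "cx", "cy" (pixels), "R" (3x3) and "t" (3): a world point X has camera coordinates R X + t. Camera axes: x right, y down, z forward; pixel columns grow to the right and rows downward; lengths in mm; the calibration is good to about 2 mm. A picture is of the moment at which its call begins. camera_params takes no time and is no camera call.
- hand_in(): hands the job in, once; it reports no verdict.
The state is a dict: "time": time; "joint_pos": joint angles; "qd": joint speeds; "joint_efforts": joint torques, N m; "tool_pos": TCP position; "tcp_rot": TCP orientation; "ft_force": force on the tool from outside, world axes, zero at the start; "wrist_torque": the same for the moment, N m; "finger_gap": finger opening in mm.
Only numpy, scipy, OpenCV 4.12 (cv2) and the standard library are available. Lean on these libraries where they do the work, as an engineer would, in place of code of your own. Each camera call takes 0.05 s, during which the arm holds its last target. There are 200 camera calls.

## Working session

There is one attempt and no reset: what is moved stays moved. The work goes in short steps, Python scripts to look and compute and a tool call to move; the robot and the scene stay as the last step left them, time stands still between calls to the robot, and variables do not carry over. Pictures are saved under pics/ and viewed, about 8 in all and at most 12, crops included, and the job is handed in when it is done.

Besides the shell and the picture viewer there is one more tool, called after "Call:" in YAML: its name, and indented under it one key for each argument. servo_tool: Moves the arm, as the interface text tells. Its arguments: {"type":"object","properties":{"motion":{"type":"array"},"force":{"type":"number"}},"required":["motion"]}

```bash
mkdir -p pics; python3 - <<'E'
from bench import *
import cv2
for n in("scene","top"):
    cv2.imwrite(f"pics/{n}0.png",snapshot(n)); p=camera_params(n); print(n,p)
s=sense(); print(s)
E
```

```text
scene {'fx': 511.8352980606216, 'fy': 511.8352980606216, 'cx': 277.16608439687235, 'cy': 212.34240951308712, 'R': array([[-0.17847061,  0.98376383, -0.01889373],
       [ 0.54542684,  0.08293091, -0.83404558],
       [-0.818937  , -0.15915777, -0.55137192]]), 't': array([  59.24795639, -281.0778202 , 1450.02959314])}
top {'fx': 409.55055745613055, 'fy': 409.55055745613055, 'cx': 277.0231432889589, 'cy': 206.5145070654102, 'R': array([[ 0.02814824, -0.99831818,  0.05068029],
       [-0.98306763, -0.03683086, -0.17950355],
       [ 0.18106825, -0.04476944, -0.98245101]]), 't': array([  5.63927668, 624.86395933, 825.92394904])}
{'time': 0.1, 'joint_pos': array([ 6.40913946e+01,  7.51258641e+00,  8.53242052e+01,  1.89343883e-03,
        8.72620608e+01, -4.89182725e+00]), 'qd': array([ 0.04064258, -0.17568934, -0.2350801 , -0.07539334, -0.03923574,
        0.13190153]), 'joint_efforts': array([ 1.40235876e-03, -5.70947993e+01, -5.01941121e+01, -1.45142722e-04,
        8.19327281e-03,  1.13704289e-04]), 'tool_pos': array([214.91818854, 559.64436398, 230.31934613]), 'tcp_rot': array([-1.79901669e+02, -1.03138460e-02,  1.58983121e+02]), 'ft_force': array([-0.02843957,  0.59037233, -0.1968471 ]), 'wrist_torque': array([ 0.00154811,  0.01874761, -0.01980846]), 'finger_gap': 85.29181673797835}
```

View pics/scene0.png

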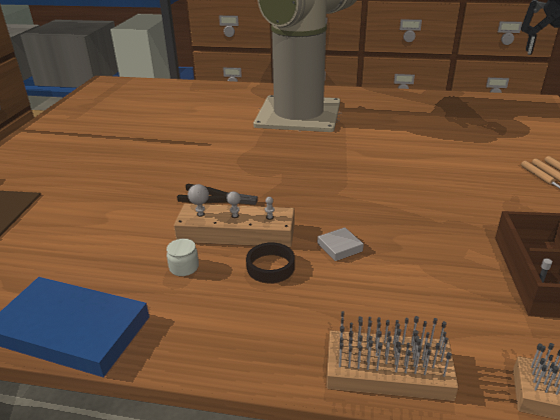

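View pics/top0.png

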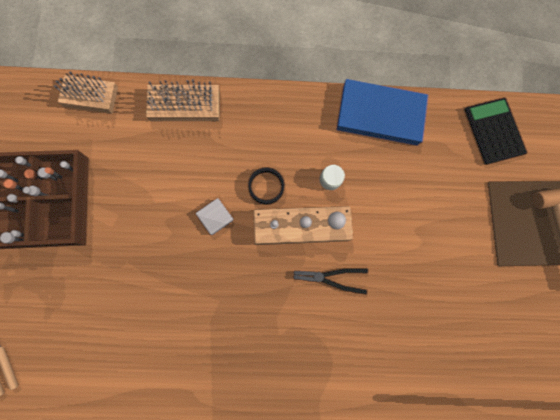

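The scene view shows the large, middle and small balls at about (198,194), (234,198) and (269,201). In the top view they are at (337,220), (306,222) and (275,225). Next I'll segment the gray balls and triangulate.

```bash
cat > h.py <<'E'
import numpy as np, cv2
from bench import *
def P(n):
    p=camera_params(n); K=np.array([[p['fx'],0,p['cx']],[0,p['fy'],p['cy']],[0,0,1]]); return K@np.c_[p['R'],p['t']]
def ray_z(n,uv,z):
    M=P(n); H=M[:,[0,1,3]].copy(); H[:,2]+=M[:,2]*z; q=np.linalg.solve(H,[*uv,1]); return q[:2]/q[2]
E
python3 - <<'E'
from h import *
seeds={'scene':dict(L=(198,194),M=(234,198),S=(269,201)),'top':dict(L=(337,220),M=(306,222),S=(275,225))}
c={};vis=[]
for n in seeds:
    im=cv2.imread(f'pics/{n}0.png'); hsv=cv2.cvtColor(im,cv2.COLOR_BGR2HSV)
    m=((hsv[...,1]<75)&(hsv[...,2]>50)).astype('uint8')*255
    for k,(u,v) in seeds[n].items():
        r={'L':12,'M':9,'S':6}[k]
        w=np.zeros_like(m); cv2.circle(w,(u,v),r,255,-1); ys,xs=np.nonzero(m&w)
        (cx,cy),rr=cv2.minEnclosingCircle(np.c_[xs,ys].astype('float32'))
        c[n,k]=(xs.mean(),ys.mean()); print(n,k,np.round(c[n,k],1),'enc',round(cx,1),round(cy,1),round(rr,1))
    x0,y0=(170,175) if n=='scene' else (245,195)
    a=cv2.resize(im[y0:y0+75,x0:x0+130],None,fx=6,fy=6,interpolation=cv2.INTER_CUBIC)
    b=cv2.resize(cv2.cvtColor(m,8)[y0:y0+75,x0:x0+130],None,fx=2,fy=2); a[-150:-0 or None,-260:]=b if n=='x' else a[-150:,-260:]
    vis.append(cv2.resize(a,(520,300)))
cv2.imwrite('pics/zoom.png',np.vstack(vis))
for k in 'LMS':
    X=cv2.triangulatePoints(P('scene'),P('top'),np.array(c['scene',k]),np.array(c['top',k])).ravel(); X=X[:3]/X[3]
    print(k,'tri',X.round(1),[ray_z(n,c[n,k],X[2]).round(1) for n in seeds])
E
```

```text
scene L [197.7 194.2] enc 197.4 194.8 11.2
scene M [234.1 198.2] enc 234.0 198.0 9.0
scene S [268.9 201.5] enc 268.5 201.9 5.1
top L [336.6 220. ] enc 336.5 220.0 9.0
top M [305.3 221.6] enc 305.3 221.7 6.0
top S [274.  224.1] enc 274.0 224.0 4.5
L tri [595.6 -97.9  82.4] [array([595.6, -97.7]), array([595.6, -98.3])]
M tri [590.4 -32.   76.8] [array([590.4, -31.2]), array([590.7, -33.3])]
S tri [583.9  32.   71.6] [array([583.9,  31.9]), array([583.8,  32.1])]
```

View pics/zoom.png

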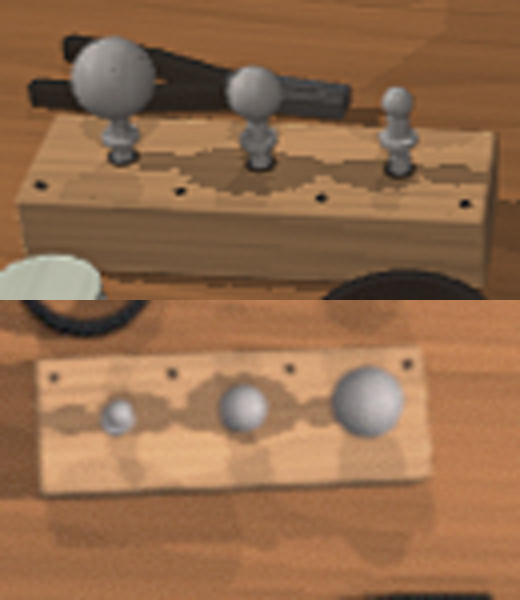

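Sizes, spacing (66 and 64 mm) and heights all agree. The small punch is at about (583.7, 32), middle (590, -32.5), large (595.6, -97.9). I'll shut the fingers and travel above the small one.

Call:
servo_tool:
  motion:
    - [0,-40,-27,0,0,0,0]
    - [0,-40,-27,0,0,0,0]
    - [0,-40,-27,0,0,0,0]
    - [0,-40,-27,0,0,0,0]
    - [0,-40,-27,0,0,0,0]
    - [0,-40,-27,0,0,0,0]
    - [0,-40,-27,0,0,0,0]
    - [0,-40,-27,0,0,0,0]
    - [0,-40,-27,0,0,0,0]
    - [0,-40,-27,0,0,0,0]
  force: 40

```text
time: 1.1
tool_pos: [495.4, 153.8, 225.2]
tcp_rot: [-179.6, -0.2, 159.6]
ft_force: [0.9, 1.0, -0.6]
finger_gap: 0.1
```

Call:
servo_tool:
  motion:
    - [0,-25,-16.5,10,0,0,0]
    - [0,-25,-16.5,15,0,0,0]
    - [0,-25,-16.5,15,0,0,0]
    - [0,-25,-16.5,15,0,0,0]
    - [0,-25,-16.5,15,0,0,0]
    - [0,0,0,10,0,0,0]
    - [0,0,0,10,0,0,0]
    - [0,0,0,0,0,0,0]

```text
time: 1.9
tool_pos: [586.6, 20.3, 128.8]
tcp_rot: [-179.5, -0.4, 159.1]
ft_force: [-0.7, -0.6, -0.1]
finger_gap: -0.2
```

```bash
python3 - <<'E'
from h import *
s=sense(); print(s['tool_pos'],s['tcp_rot'],s['ft_force'])
R=cv2.Rodrigues(np.zeros(3))[0]
from scipy.spatial.transform import Rotation as Ro
R=Ro.from_euler('xyz',s['tcp_rot'],degrees=True).as_matrix()
print(R.T@(np.array([583.7,32,110])-s['tool_pos']))
a=snapshot('scene');b=snapshot('top')
cv2.imwrite('pics/z1.png',np.hstack([cv2.resize(a[100:250,160:310],None,fx=2.6,fy=2.6,interpolation=2),cv2.resize(b[150:300,210:360],None,fx=2.6,fy=2.6,interpolation=2)]))
E
```

```text
[586.58146494  20.25008093 128.76490413] [-179.5185605    -0.43235055  159.12579555] [-0.71841513 -0.55615166 -0.12585345]
[ 6.73724684 10.10975143 18.73199125]
```

View pics/z1.png

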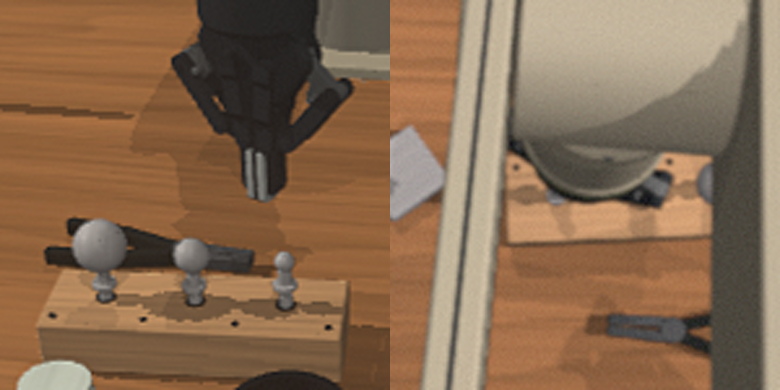

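The scene view shows the shut fingertips at about (261,175), up and to the left of the small ball at (269,200), and all three punches undisturbed. The top view is blocked by the arm. I'll correct the position.

Call:
servo_tool:
  motion:
    - [0,3.5,5,8,0,0,0]
    - [0,3.5,5,8,0,0,0]
    - [0,0,0,8,0,0,0]
    - [0,0,0,0,0,0,0]
    - [0,0,0,0,0,0,0]

```text
time: 2.5
tool_pos: [584.7, 36.4, 107.4]
tcp_rot: [-179.7, -0.1, 159.4]
ft_force: [0.0, 0.9, 0.4]
finger_gap: 0.3
```

```bash
cat >> h.py <<'E'
from scipy.spatial.transform import Rotation as Ro
def need(t):
    s=sense(); R=Ro.from_euler('xyz',s['tcp_rot'],degrees=True); p=s['tool_pos']
    print('pos',p.round(1),'ft',s['ft_force'].round(1),'need',R.inv().apply(np.array(t)-p).round(1))
    q=P('scene')@[*p,1]; print('tcp px',(q[:2]/q[2]).round(1))
E
python3 - <<'E'
from h import *
need([583.7,32,95])
cv2.imwrite('pics/z2.png',cv2.resize(snapshot('scene')[150:250,190:310],None,fx=4,fy=4,interpolation=2))
E
```

```text
pos [584.7  36.4 107.4] ft [0.  0.9 0.4] need [-0.6 -4.4 12.4]
tcp px [270.8 184.8]
```

View pics/z2.png

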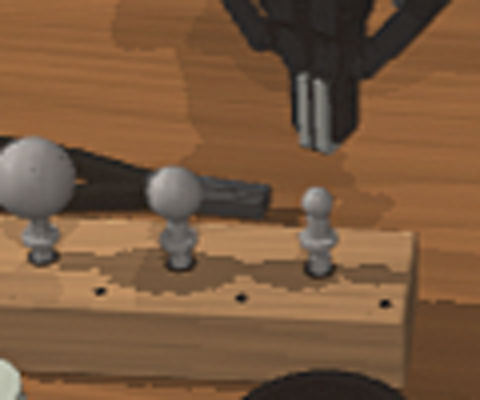

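The fingertips, seen at about (270,187), agree with the projected TCP. The small ball is at (269,200), so I need about -4 mm in tool y.

Call:
servo_tool:
  motion:
    - [0,-0.5,-4,8,0,0,0]
    - [0,0,0,2,0,0,0]
    - [0,0,0,0,0,0,0]
    - [0,0,0,0,0,0,0]

```text
time: 2.95
tool_pos: [583.9, 31.3, 96.8]
tcp_rot: [-179.7, -0.0, 159.4]
ft_force: [0.7, 0.2, 0.2]
finger_gap: -0.0
```

```bash
python3 -c "
from h import *
need([583.7,32,80])"
```

```text
pos [583.9  31.3  96.8] ft [0.7 0.2 0.2] need [ 0.4  0.6 16.8]
tcp px [268.2 189.5]
```

Call:
servo_tool:
  motion:
    - [0,0,0,3,0,0,0]
    - [0,0,0,3,0,0,0]
    - [0,0,0,2,0,0,0]
    - [0,0,0,2,0,0,0]
    - [0,0,0,2,0,0,0]
    - [0,0,0,2,0,0,0]

```text
time: 3.55
tool_pos: [584.5, 31.2, 82.4]
tcp_rot: [-179.7, 0.0, 159.3]
ft_force: [-1.6, 0.4, 4.5]
finger_gap: -0.1
```

Call:
servo_tool:
  motion:
    - [0,0,0,2,0,0,0]
    - [0,0,0,2,0,0,0]
    - [0,0,0,2,0,0,0]
    - [0,0,0,1.5,0,0,0]

```text
time: 3.95
tool_pos: [584.6, 31.1, 75.5]
tcp_rot: [-179.7, 0.0, 159.3]
ft_force: [-2.8, -0.1, 4.2]
finger_gap: 0.1
```

Call:
servo_tool:
  motion:
    - [0,0,0,1.5,0,0,0]
    - [0,0,0,1.5,0,0,0]
    - [0,0,0,1,0,0,0]
    - [0,0,0,1,0,0,0]

```text
time: 4.35
tool_pos: [584.6, 31.1, 70.2]
tcp_rot: [-179.7, 0.0, 159.4]
ft_force: [-2.2, 0.1, 3.8]
finger_gap: 0.3
```

Call:
servo_tool:
  motion:
    - [0,0,0,0.7,0,0,0]
    - [0,0,0,0.7,0,0,0]
    - [0,0,0,0.6,0,0,0]

```text
time: 4.65
tool_pos: [584.6, 31.1, 68.0]
tcp_rot: [-179.7, 0.0, 159.3]
ft_force: [-2.4, -0.1, 5.0]
finger_gap: 0.0
```

Call:
servo_tool:
  motion:
    - [0,0,0,0.5,0,0,0]
    - [0,0,0,0.5,0,0,0]

```text
time: 4.85
tool_pos: [584.8, 31.2, 67.5]
tcp_rot: [-179.7, 0.1, 159.4]
ft_force: [-4.4, -0.2, 9.1]
finger_gap: 0.0
```

The force rose to 9 N with almost no travel at z = 67.5, where 68 is expected, so the small punch is seated. I'll dwell briefly, retreat, and move to the middle one.

Call:
servo_tool:
  motion:
    - [0,0,0,0,0,0,0]
    - [0,0,0,0,0,0,0]
    - [0,0,0,-8,0,0,0]
    - [0,0,0,-15,0,0,0]
    - [0,0,0,-20,0,0,0]
    - [0,0,0,-7,0,0,0]
    - [0,0,0,0,0,0,0]
    - [0,0,0,0,0,0,0]

```text
time: 5.65
tool_pos: [585.3, 31.4, 121.3]
tcp_rot: [-179.7, 0.1, 159.3]
ft_force: [-0.3, -0.7, -0.5]
finger_gap: 0.1
```

```bash
python3 - <<'E'
from h import *
need([590,-32.5,115])
cv2.imwrite('pics/z3.png',cv2.resize(snapshot('scene')[150:250,170:310],None,fx=4,fy=4,interpolation=2))
E
```

```text
pos [585.3  31.4 121.3] ft [-0.3 -0.7 -0.5] need [-26.9 -58.1   6.6]
tcp px [267.7 178. ]
```

View pics/z3.png

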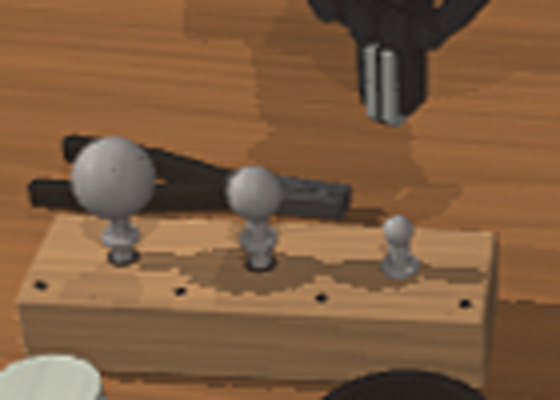

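The small punch's collar is down on the block at (270,217), and the other two still stand proud. Now to the middle one.

Call:
servo_tool:
  motion:
    - [0,-5,-11,0,0,0,0]
    - [0,-6,-13,0,0,0,0]
    - [0,-6,-13,0,0,0,0]
    - [0,-6,-13,0,0,0,0]
    - [0,-3,-6,0,0,0,0]
    - [0,0,0,0,0,0,0]
    - [0,0,0,0,0,0,0]

```text
time: 6.4
tool_pos: [588.2, -37.7, 118.1]
tcp_rot: [-179.6, -0.1, 159.2]
ft_force: [0.2, 0.1, -0.1]
finger_gap: 0.3
```

```bash
python3 -c "
from h import *
need([590,-32.5,105])"
```

```text
pos [588.2 -37.7 118.1] ft [ 0.2  0.1 -0.1] need [ 0.2  5.6 13.1]
tcp px [229.3 177.5]
```

Call:
servo_tool:
  motion:
    - [0,0,5,6,0,0,0]
    - [0,0,0,5,0,0,0]
    - [0,0,0,0,0,0,0]
    - [0,0,0,0,0,0,0]

```text
time: 6.8
tool_pos: [589.9, -31.0, 105.7]
tcp_rot: [-179.7, -0.2, 159.3]
ft_force: [-0.8, 0.4, 0.9]
finger_gap: 0.0
```

```bash
python3 -c "
from h import *
need([590,-32.5,95])"
```

```text
pos [589.9 -31.  105.7] ft [-0.8  0.4  0.9] need [-0.6 -1.4 10.7]
tcp px [233.2 184.3]
```

Call:
servo_tool:
  motion:
    - [0,-0.5,-1,3,0,0,0]
    - [0,0,0,3,0,0,0]
    - [0,0,0,2,0,0,0]
    - [0,0,0,2,0,0,0]
    - [0,0,0,2,0,0,0]
    - [0,0,0,2,0,0,0]
    - [0,0,0,2,0,0,0]

```text
time: 7.5
tool_pos: [590.3, -31.8, 89.1]
tcp_rot: [-179.7, -0.1, 159.4]
ft_force: [-1.7, 0.1, 3.9]
finger_gap: -0.2
```

Call:
servo_tool:
  motion:
    - [0,0,0,1.5,0,0,0]
    - [0,0,0,1.5,0,0,0]
    - [0,0,0,1.5,0,0,0]
    - [0,0,0,1.5,0,0,0]
    - [0,0,0,1,0,0,0]

```text
time: 8.0
tool_pos: [590.3, -31.9, 82.6]
tcp_rot: [-179.7, -0.1, 159.4]
ft_force: [-2.5, -0.2, 3.7]
finger_gap: -0.1
```

Call:
servo_tool:
  motion:
    - [0,0,0,1,0,0,0]
    - [0,0,0,1,0,0,0]
    - [0,0,0,0.7,0,0,0]
    - [0,0,0,0.6,0,0,0]
    - [0,0,0,0.5,0,0,0]

```text
time: 8.5
tool_pos: [590.4, -31.9, 78.7]
tcp_rot: [-179.7, -0.1, 159.4]
ft_force: [-4.2, 0.2, 9.2]
finger_gap: 0.2
```

The middle punch seats with 9 N at z = 78.7, where 79 is expected. Retreating.

Call:
servo_tool:
  motion:
    - [0,0,0,0,0,0,0]
    - [0,0,0,0,0,0,0]
    - [0,0,0,-8,0,0,0]
    - [0,0,0,-15,0,0,0]
    - [0,0,0,-20,0,0,0]
    - [0,0,0,-7,0,0,0]
    - [0,0,0,0,0,0,0]
    - [0,0,0,0,0,0,0]

```text
time: 9.3
tool_pos: [591.2, -31.8, 132.5]
tcp_rot: [-179.7, -0.0, 159.3]
ft_force: [0.3, -0.9, 0.1]
finger_gap: 0.2
```

```bash
python3 - <<'E'
from h import *
need([595.6,-98,125])
cv2.imwrite('pics/z4.png',cv2.resize(snapshot('scene')[150:250,170:310],None,fx=4,fy=4,interpolation=2))
E
```

```text
pos [591.2 -31.8 132.5] ft [ 0.3 -0.9  0.1] need [-27.4 -60.3   7.9]
tcp px [231.5 171.4]
```

View pics/z4.png

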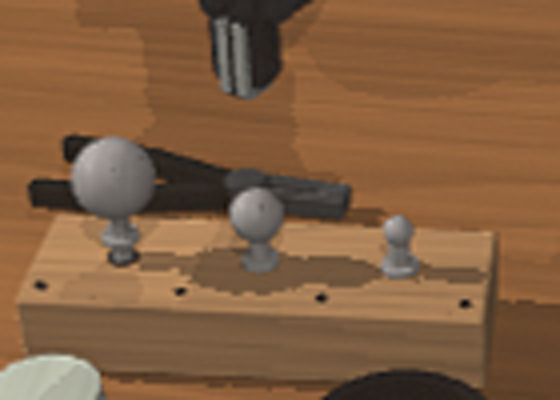

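The middle and small collars are on the block at (235,215) and (270,217), and the large one is still proud. Now to the large one.

Call:
servo_tool:
  motion:
    - [0,-5,-11,0,0,0,0]
    - [0,-6,-13,0,0,0,0]
    - [0,-6,-13,0,0,0,0]
    - [0,-6,-12,0,0,0,0]
    - [0,-3,-6,0,0,0,0]
    - [0,0,0,0,0,0,0]
    - [0,0,0,0,0,0,0]

```text
time: 10.05
tool_pos: [594.5, -99.7, 129.2]
tcp_rot: [-179.6, -0.3, 159.2]
ft_force: [-0.6, 0.4, -0.0]
finger_gap: 0.2
```

```bash
python3 -c "
from h import *
need([595.6,-98,118])"
```

```text
pos [594.5 -99.7 129.2] ft [-0.6  0.4 -0. ] need [-0.5  2.1 11.2]
tcp px [194.1 171.3]
```

Call:
servo_tool:
  motion:
    - [0,-0.5,1.5,5,0,0,0]
    - [0,0,0,4,0,0,0]
    - [0,0,0,3,0,0,0]
    - [0,0,0,2,0,0,0]
    - [0,0,0,2,0,0,0]
    - [0,0,0,2,0,0,0]
    - [0,0,0,2,0,0,0]
    - [0,0,0,2,0,0,0]

```text
time: 10.85
tool_pos: [595.4, -96.3, 105.2]
tcp_rot: [-179.6, -0.3, 159.4]
ft_force: [-0.8, 1.3, -0.0]
finger_gap: -0.0
```

Call:
servo_tool:
  motion:
    - [0,0,-1,2,0,0,0]
    - [0,0,0,1.5,0,0,0]
    - [0,0,0,1.5,0,0,0]
    - [0,0,0,1.5,0,0,0]

```text
time: 11.25
tool_pos: [595.1, -97.4, 98.8]
tcp_rot: [-179.6, -0.3, 159.3]
ft_force: [-1.8, 1.3, 3.0]
finger_gap: -0.2
```

Call:
servo_tool:
  motion:
    - [0,0,0,1.5,0,0,0]
    - [0,0,0,1.2,0,0,0]
    - [0,0,0,1,0,0,0]
    - [0,0,0,0.8,0,0,0]

```text
time: 11.65
tool_pos: [595.1, -97.4, 94.3]
tcp_rot: [-179.6, -0.3, 159.3]
ft_force: [-1.1, 0.2, 2.7]
finger_gap: -0.2
```

Call:
servo_tool:
  motion:
    - [0,0,0,0.8,0,0,0]
    - [0,0,0,0.7,0,0,0]
    - [0,0,0,0.6,0,0,0]
    - [0,0,0,0.5,0,0,0]

```text
time: 12.05
tool_pos: [595.1, -97.4, 91.8]
tcp_rot: [-179.6, -0.3, 159.3]
ft_force: [-3.2, 0.7, 7.8]
finger_gap: -0.2
```

The large punch seats with 7.8 N at z = 91.8, where 92 is expected.

Call:
servo_tool:
  motion:
    - [0,0,0,0.3,0,0,0]
    - [0,0,0,0,0,0,0]
    - [0,0,0,0,0,0,0]
    - [0,0,0,-8,0,0,0]
    - [0,0,0,-15,0,0,0]
    - [0,0,0,-25,0,0,0]
    - [0,0,0,-25,0,0,0]
    - [0,0,0,-10,0,0,0]
    - [0,0,0,0,0,0,0]
    - [0,0,0,0,0,0,0]

```text
time: 13.05
tool_pos: [596.3, -97.3, 180.9]
tcp_rot: [-179.7, -0.2, 159.3]
ft_force: [-0.7, 0.1, -0.2]
finger_gap: 0.0
```

```bash
python3 - <<'E'
from h import *
need([595.6,-98,180])
cv2.imwrite('pics/z5.png',cv2.resize(snapshot('scene')[120:300,150:400],None,fx=3,fy=3,interpolation=2))
E
```

```text
pos [596.3 -97.3 180.9] ft [-0.7  0.1 -0.2] need [ 0.4 -0.9  0.9]
tcp px [191.8 145.4]
```

View pics/z5.png

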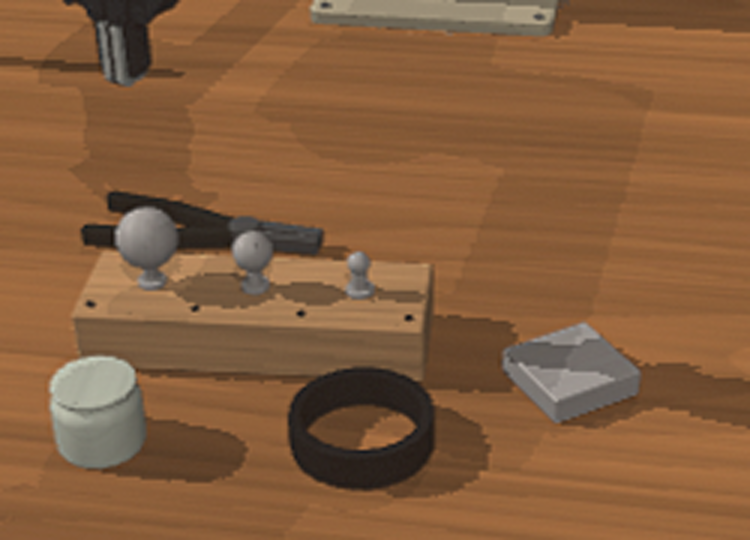

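All three collars sit on the block, at about (200,213), (235,215) and (270,216). The pliers, tape, tin and slab look as they did at the start, and the gripper is clear. Handing in.

```bash
python3 -c "
from bench import hand_in
print(hand_in())"
```

```text
the job is handed in; nothing more can be done
None
```

I pressed the three punches home with the shut fingertips, in the order small, middle, large, and handed the job in at about 13 s of the 48 s allowed. The hand-in gives no verdict.

| Punch | Tip height when it stopped | Expected when home | Last force reading before retreat |
|---|---|---|---|
| Small | 67.5 mm | 68 mm | 9.1 N up (about 10 N in all) |
| Middle | 78.7 mm | 79 mm | 9.2 N up (about 10 N in all) |
| Large | 91.8 mm | 92 mm | 7.8 N up, then pressed 0.3 mm further |

- **Forces:** these are end-of-call wrist readings, and all were well under the 30 N limit. Peaks between readings were not recorded.
- **Last picture:** all three collars sit on the block. By eye, the pliers, tape, tin and slab have not moved.
- **Gripper:** it was about 90 mm above the large punch with roughly zero force on it.
- **Checks that disagreed:** my first two-camera estimate put the small ball about 2 mm too low, because its neck was included in the mask. I allowed for that before pressing. Several sideways moves overshot by 2 to 6 mm, and I corrected each one before pressing.

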